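# Hang the keyhole hook bracket on the sloping board

## Task

Hang the metal hook bracket on the stud of the sloping plywood board: put the large end of its keyhole over the stud's head so that its plate lies flat on the board, then slide it down the slope until the stud is fully home in the narrow end of the keyhole. Leave it there, flat and locked, with nothing else on the bench disturbed.

Things in the scene. Friction and masses are not known exactly. Their poses are not given: they have to be found in the camera images.
- bracket: Loose aluminium hook bracket, 0.22-0.45 kg, lying on the bench, hook arm up. Back plate 160 (x) x 90 (y) x 5 mm; origin at the centre of the plate's underside, x along its length towards the narrow end of the keyhole (uppermost when hung), z out of the plate towards the hook arm.
- bracket_arm (a point): The place to grip, on the bracket's hook arm (x=-22, y=0, z=43 of the bracket). The arm is an upright flat fin 12 mm thick (y -6 to +6), x from -45 to 0, from z=5 to z=60, with a lip of the same thickness at its top (x 0 to 12, z 48 to 60) pointing towards the keyhole. Axes as the bracket's.
- bracket_keyhole (a point): Centre of the keyhole's large end, on the plate's underside (x=+30, y=0, z=0 of the bracket; axes as the bracket's). The keyhole goes through the plate: an octagon 30 mm across flats, from which a slot 13 mm wide runs towards bracket +x and ends at bracket x=+62, so the stud is home when its axis is at bracket x=+58.
- board: Plywood board fixed on a grey steel stand (it does not move), sloping 25 degrees from level, low edge towards the robot. Origin on its upper face at the root of its stud, 100 mm above the bench; x straight up the slope, y level across, z square out of the face. Face: x -155 to +65, y -120 to +120 mm. Hung home, the bracket's axes are parallel to the board's, its origin at board x=-58, y=0, z=0.
- stud_head (a point): Centre of the top of the board's one steel stud, 13 mm out from the board's origin along the board's z; axes as the board's. Neck 8 mm diameter (board z 0 to 8 mm), round head 20 mm diameter, 5 mm thick (z 8 to 13). Friction on the board is moderate: the bracket will hardly slide by itself and must be pushed 28 mm down the slope, against about 1 to 4 N.
- wrench: Steel open wrench 190 mm long lying on the left of the bench; a bystander. Origin at the middle of its underside.
- screwdriver: Screwdriver 200 mm long with a black handle, lying on the left of the bench; a bystander. Origin at the middle of its underside.
- spray_can: Red can, 60 mm diameter, 150 mm high, standing on the right of the bench; a bystander. Origin at the centre of its underside.
- gear: Steel gear shaft, 64 mm diameter foot, 90 mm high, standing on the right of the bench; a bystander. Origin at the centre of its underside.
Mind the look-alikes: they are no part of the job. Of the things that look like the bracket, the middle-sized one is meant.

How it is judged (in metres and radians):
At the end, for the whole second after the job is handed in: The bracket is at rest on the board with the stud's neck in the narrow end of its keyhole, within 7 mm of the end of its travel and 6 mm of the slot's centre line, its plate flat on the board (within 4 mm and 0.06 rad) and its length straight up the slope (within 0.2 rad) (x of board in the frame of bracket between 0.051 and 0.063 m and y of board in the frame of bracket between -0.006 and 0.006 m and z of board in the frame of bracket between -0.004 and 0.004 m and angle between the z axis of bracket and the z axis of board, either way round below 0.06 rad and angle between the x axis of bracket and the x axis of board, either way round below 0.2 rad and linear speed of bracket below 0.01 m/s); the robot touches nothing.
It fails at once if a bystander (wrench, screwdriver, can or gear shaft) is moved more than 30 mm (distance of any of wrench, screwdriver, spray_can, gear from where it was at the start of the episode above 0.03 m).
It also fails if it takes over 42 s, if anything falls off the work surface, if the arm or the gripper's body presses on something with over 40 N, if the wrist force passes 120 N, or if a joint passes its speed limit or range.

## Robot

A 6-joint arm with a two-finger parallel gripper is mounted at the origin on the work surface. World frame = base frame: x ahead of the robot, y to its left, z up, the work surface at z = 0. Lengths are in m, angles in degrees, forces in N, time in s.
With the tool pointing down it reaches from about 0.325 to 0.775 m from the base axis. Payload 9.3 kg.
Tool frame: the origin (TCP) lies midway between the tips of the shut fingers; the grasp point (between the pads) lies 19 mm behind it (env.hold_point_z is the distance from the TCP to the grasp point, in m); z points along the fingers, y is the line along which they close (so a half turn about z gives the same grasp; the last joint's range is limited). The gripper opens to 85 mm and grips with 20 to 120 N. Pads are 22 mm wide; open, the fingers measure 114 mm over their backs; the gripper's body (76 mm by 85 mm) begins 54 mm behind the grasp point. The pads swing forward as they close: fully open they stand 13 mm farther back than shut.
Start: joints at [-76.41, 14.817, 1.232, 76.415, 0, 81.257], TCP at [0.209, -0.509, 0.197] pointing down, gripper open.
Joint ranges: [-174.27, 174.27], [-52.1, 104.24], [-59.71, 78.15], [-110.17, 111.67], [-87.03, 83.33], [-180, 180]. Speed limits (degrees/s): [127.2, 127.2, 159.86, 180, 180, 180].

## Interface

Orientations are given as a 3x3 rotation matrix whose columns are the frame's x, y, z axes.
In Python, from workcell import env, hand, telemetry, snapshot, camera_params, job_done gives the robot as it stands. The module is installed in compiled form; this text tells all that it offers. Calls block until the motion is done:
- env.move_to(position, orientation): joint-space move of the TCP to a pose.
- env.move_linear(position, rotation=None, v=0.15, max_force=None): straight line of the TCP; rotation=None keeps the orientation; v is the mean speed in m/s. With max_force (N) it stops when the force on the tool has changed by that much, and returns True; else False.
- env.move_j(angles): joint-space move.
- hand.grip(opening, squeeze=None): finger opening in m; squeeze is the grip in N (None keeps the last); returns when the fingers have stopped.
- env.pause(seconds).
- env.ik(position, orientation): joint angles nearest the present ones, or None.
- telemetry.get_obs(): the state.
- snapshot(name): name is "scene" or "top" or "wrist"; returns the picture (420x560x3 uint8, red, green, blue); there is no depth.
- camera_params(name): a dict with "fovy" (degrees; the focal length in pixels is half the picture's height over the tangent of half this angle, whatever the lens; pixels are square), "cx", "cy" (the principal point, pixels), "T" (4x4, takes a point from camera to world coordinates). Camera axes: x right, y up, looking along -z (the intrinsics and any distortion apply to the point x, -y, -z); pixel columns grow to the right and rows downward; lengths in m; the calibration is good to about 2 mm. The wrist camera is an equidistant fisheye: a pixel r from the principal point sees the ray r / f radians off the axis. A picture is of the moment at which its call begins: read the wrist's pose just before it. camera_params takes no time and is no camera call; for the wrist camera it gives the pose at the moment of the call.
A pose or a line that the arm cannot do raises env.MotionError and nothing moves.
- job_done(): hands the job in; it is judged then, once.
The state is a dict: "clock": time; "joints": joint angles; "joint_vel": joint speeds; "effort": joint torques, N m; "tool_pos": TCP position; "tcp_rot": TCP orientation; "wrist_force": force on the tool from outside, world axes, zero at the start; "wrist_torque": the same for the moment, N m; "width": finger opening in m; "grip_force": force on a finger pad.
Only numpy, scipy, OpenCV 4.12 (cv2) and the standard library are available. Lean on these libraries where they do the work, as an engineer would, in place of code of your own. Each camera call takes 0.05 s, during which the arm holds its last target. There are 200 camera calls.

## Working session

There is one attempt and no reset: what is moved stays moved. The work goes in short steps, each a Python script; the robot and the scene stay as the last script left them, time stands still between calls to the robot, and variables do not carry over. Pictures are saved under pics/ and viewed, at most 10 in all, crops included, and the job is handed in when it is done.

```bash
mkdir -p pics; python3 - <<'E'
from workcell import env,telemetry,snapshot,camera_params
import cv2,numpy as np
np.set_printoptions(precision=4,suppress=True)
for n in("scene","top","wrist"):
    p=camera_params(n);print(n,p["fovy"],p["cx"],p["cy"],{k:v for k,v in p.items() if k not in("T","fovy","cx","cy")});print(p["T"])
    cv2.imwrite(f"pics/{n}0.png",snapshot(n)[:,:,::-1])
print(telemetry.get_obs()["clock"],env.hold_point_z)
E
```

```text
scene 45.300340205584625 269.97516828681603 216.24647454479953 {}
[[-0.6704 -0.4727  0.5719  1.4417]
 [ 0.7418 -0.4077  0.5325  0.8329]
 [-0.0185  0.7812  0.624   1.024 ]
 [ 0.      0.      0.      1.    ]]
top 53.60264620776417 285.7380969342472 213.71147814558694 {}
[[-0.0066  0.9838 -0.1791  0.3813]
 [-0.9996 -0.0112 -0.0249 -0.0005]
 [-0.0265  0.1789  0.9835  1.2451]
 [ 0.      0.      0.      1.    ]]
wrist 65.70646984690485 281.3434981189553 202.46359259733026 {}
[[ 0.38    0.892   0.245   0.2706]
 [-0.925   0.3667  0.0995 -0.4834]
 [-0.0011 -0.2644  0.9644  0.3735]
 [ 0.      0.      0.      1.    ]]
0.15 0.0187
```

View pics/top0.png

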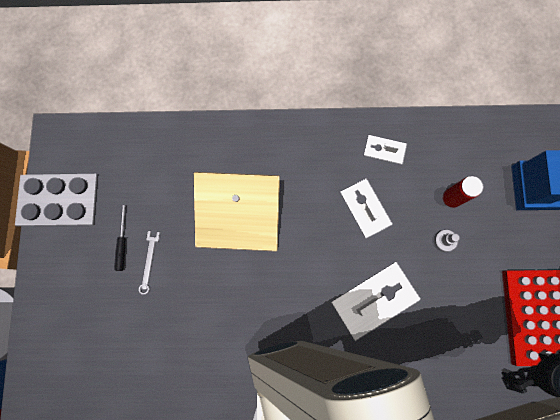

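View pics/scene0.png

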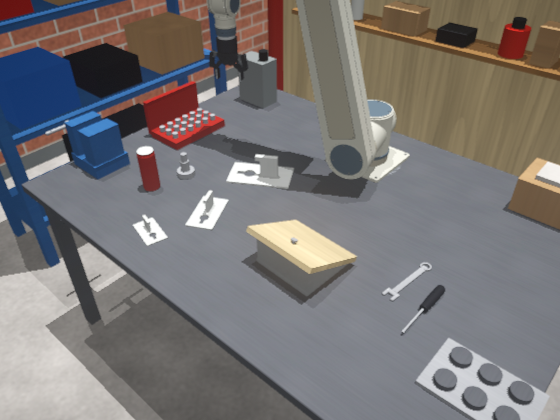

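The top view shows three brackets: small at (385,149), middle at (366,208) and large at (375,300). The board is at (237,212) with its stud head at (236,198). Next I'll measure the middle bracket and the board.

```bash
cat > h.py <<'E'
from workcell import env,hand,telemetry,snapshot,camera_params,job_done
import cv2,numpy as np
np.set_printoptions(precision=4,suppress=True)
def ray(p,uv,fish=False):
    f=210/np.tan(np.radians(p["fovy"])/2)
    d=np.array([uv[0]-p["cx"],uv[1]-p["cy"]])
    if fish:
        r=np.hypot(*d)+1e-9;t=r/f;v=np.array([d[0]/r*np.sin(t),-d[1]/r*np.sin(t),-np.cos(t)])
    else: v=np.array([d[0]/f,-d[1]/f,-1.])
    return p["T"][:3,3],p["T"][:3,:3]@(v/np.linalg.norm(v))
def proj(p,X,fish=False):
    f=210/np.tan(np.radians(p["fovy"])/2)
    q=p["T"][:3,:3].T@(np.asarray(X)-p["T"][:3,3]);x,y,z=q[0],-q[1],-q[2]
    if fish:
        r=np.hypot(x,y);t=np.arctan2(r,z);return np.array([p["cx"]+f*t*x/r,p["cy"]+f*t*y/r])
    return np.array([p["cx"]+f*x/z,p["cy"]+f*y/z])
def onplane(p,uv,z,fish=False):
    o,d=ray(p,uv,fish);return o+d*(z-o[2])/d[2]
def tri(a,b):
    (o1,d1),(o2,d2)=a,b
    s=np.linalg.lstsq(np.c_[d1,-d2],o2-o1,rcond=None)[0]
    P,Q=o1+s[0]*d1,o2+s[1]*d2;return (P+Q)/2,np.linalg.norm(P-Q)
E
python3 - <<'E'
from h import *
p=camera_params("top");im=cv2.imread("pics/top0.png")
hsv=cv2.cvtColor(im,cv2.COLOR_BGR2HSV)
m=((hsv[:,:,2]>170)&(hsv[:,:,1]<60)).astype(np.uint8)
m[:,:330]=0;m[:,430:]=0;m[:110]=0;m[260:]=0
for c in cv2.findContours(m,cv2.RETR_EXTERNAL,cv2.CHAIN_APPROX_NONE)[0]:
    if cv2.contourArea(c)<300:continue
    b=cv2.boxPoints(cv2.minAreaRect(c));W=np.array([onplane(p,q,.005) for q in b])
    print("plate",b.mean(0),W.mean(0),[np.linalg.norm(W[i]-W[i-1]) for i in(1,2)]);print(W)
y=((hsv[:,:,0]>12)&(hsv[:,:,0]<35)&(hsv[:,:,1]>60)).astype(np.uint8);y[:,:185]=0;y[:,300:]=0;y[:160]=0;y[270:]=0
c=max(cv2.findContours(y,cv2.RETR_EXTERNAL,cv2.CHAIN_APPROX_NONE)[0],key=cv2.contourArea)
ap=cv2.approxPolyDP(c,6,True)[:,0];print("board px",ap.tolist())
# stud head: top px, scene px
ps=camera_params("scene")
g=im[185:212,222:250].astype(int);s=(g.max(2)-g.min(2)<45);yy,xx=np.nonzero(s);st=np.array([xx.mean()+222,yy.mean()+185]);print("stud top px",st,s.sum())
sc=cv2.imread("pics/scene0.png");g=sc[232:250,285:304].astype(int);s=(g.max(2)-g.min(2)<40);yy,xx=np.nonzero(s);ss=np.array([xx.mean()+285,yy.mean()+232]);print("scene px",ss,s.sum())
print("tri",tri(ray(p,st),ray(ps,ss)),"plane z=.1118",onplane(p,st,.1118))
for i,q in enumerate(ap): print([onplane(p,q,z)[:2] for z in (.1-.155*np.sin(np.radians(25)),.1+.065*np.sin(np.radians(25)))])
a=cv2.resize(im[120:250,180:420],None,fx=3.3,fy=3.3,interpolation=cv2.INTER_CUBIC);cv2.imwrite("pics/crop1.png",a)
E
```

```text
plate [365.9434 207.6981] [ 0.6237 -0.2117  0.005 ] [np.float64(0.09336427069361314), np.float64(0.16228414509890618)]
[[ 0.6737 -0.1346  0.005 ]
 [ 0.7187 -0.2165  0.005 ]
 [ 0.573  -0.288   0.005 ]
 [ 0.5297 -0.2076  0.005 ]]
plate [384.955  149.0281] [ 0.8077 -0.2781  0.005 ] [np.float64(0.06888093226724681), np.float64(0.12167512303619993)]
[[ 0.7897 -0.2108  0.005 ]
 [ 0.8564 -0.2282  0.005 ]
 [ 0.8254 -0.3458  0.005 ]
 [ 0.7594 -0.3275  0.005 ]]
board px [[194, 172], [194, 192], [227, 195], [194, 195], [211, 198], [194, 200], [195, 246], [277, 249], [278, 175]]
stud top px [235.1429 197.8095] 42
scene px [293.6061 239.9697] 33
tri (array([0.6359, 0.1701, 0.1069]), np.float64(0.0007782314424268286)) plane z=.1118 [0.6346 0.1696 0.1118]
[array([0.7336, 0.3078]), array([0.7066, 0.2841])]
[array([0.6713, 0.3057]), array([0.649 , 0.2822])]
[array([0.6608, 0.2059]), array([0.6393, 0.19  ])]
[array([0.6621, 0.3054]), array([0.6405, 0.2819])]
[array([0.6522, 0.2538]), array([0.6314, 0.2343])]
[array([0.6467, 0.3049]), array([0.6263, 0.2814])]
[array([0.5085, 0.2973]), array([0.4987, 0.2745])]
[array([0.4974, 0.0563]), array([0.4885, 0.052 ])]
[array([0.7206, 0.0527]), array([0.6946, 0.0486])]
```

View pics/crop1.png

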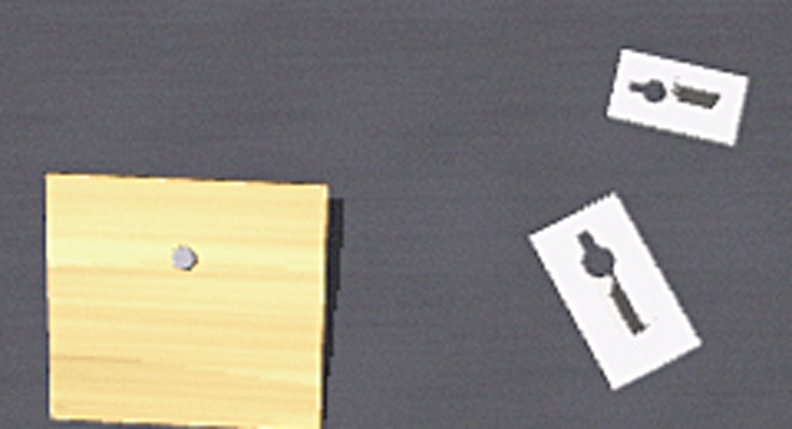

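The middle bracket's plate measures 162x93 mm, centred at (0.624,-0.212) with yaw about 26.5° (keyhole end at the upper left). The board's stud root is at about (0.641,0.170) with yaw about -2.7°. Next I'll check reach and hover over the bracket.

```bash
cat >> h.py <<'E'
def frame(yaw,slope=0):
    y,s=np.radians([yaw,slope])
    Rz=np.array([[np.cos(y),-np.sin(y),0],[np.sin(y),np.cos(y),0],[0,0,1]])
    return Rz@np.array([[np.cos(s),0,-np.sin(s)],[0,1,0],[np.sin(s),0,np.cos(s)]])
def toolR(B,flip): # tool orientation gripping a bracket with axes B
    k=-1 if flip else 1
    return np.c_[-k*B[:,0],k*B[:,1],-B[:,2]]
GR=np.array([-.022,0,.043-env.hold_point_z]) # TCP in bracket
E
python3 - <<'E'
from h import *
o=telemetry.get_obs();T=camera_params("wrist")["T"];print("cam in tool",o["tcp_rot"].T@(T[:3,3]-o["tool_pos"]))
B=frame(26.5);b=np.array([.6237,-.2117,0]);Bd=frame(-2.75,25);r=np.array([.641,.170,.1])
for f in(0,1):
    R=toolR(B,f);Rd=toolR(Bd,f);print(f)
    for P,Q in((b+B@(GR+[0,0,.08]),R),(b+B@GR,R),(r+Bd@(GR+[-.03,0,.06]),Rd),(r+Bd@(GR+[-.058,0,0]),Rd),(r+Bd@(GR+[-.058,0,.1]),Rd)):
        print(P,env.ik(P,Q))
R=toolR(B,1) if (o["tcp_rot"].T@(T[:3,3]-o["tool_pos"]))[0]>0 else toolR(B,0)
if env.ik(b+B@(GR+[0,0,.08]),R) is not None:
    env.move_to(b+B@(GR+[0,0,.08]),R)
    p=camera_params("wrist");im=snapshot("wrist");np.save("w1.npy",p["T"]);cv2.imwrite("pics/w1.png",im[:,:,::-1])
    for q in([0,0,.06],[-.022,0,.06],[-.045,0,.06],[.03,0,.005],[.062,0,.005],[.08,.045,.005],[.08,-.045,.005],[-.08,.045,.005],[-.08,-.045,.005]): print(q,proj(p,b+B@np.array(q),1))
print(telemetry.get_obs()["clock"])
E
```

```text
cam in tool [ 0.0666  0.0001 -0.1768]
0
[ 0.604  -0.2215  0.1043] [-27.6065  26.0032   4.5808  68.5776   0.     -54.1065]
[ 0.604  -0.2215  0.0243] [-27.6065  28.9898  -2.6684  58.3418   0.     -54.1065]
[0.5583 0.174  0.1544] [ 12.7489   4.2511 -24.4308  37.1213  -6.4843  14.1075]
[0.5583 0.174  0.0882] [ 12.7495   7.747  -31.2573  26.799   -6.4846  14.1081]
[0.5161 0.176  0.1788] [ 14.3294  -0.4157 -25.5293  40.8617  -7.13    15.5604]
1
[ 0.604  -0.2215  0.1043] [-27.6065  26.0032   4.5808  68.5776   0.     125.8935]
[ 0.604  -0.2215  0.0243] [-27.6065  28.9898  -2.6684  58.3418   0.     125.8935]
[0.5583 0.174  0.1544] [  12.7489    4.2511  -24.4308   37.1213   -6.4843 -165.8925]
[0.5583 0.174  0.0882] [  12.7495    7.747   -31.2573   26.799    -6.4846 -165.8919]
[0.5161 0.176  0.1788] [  14.3294   -0.4157  -25.5293   40.8617   -7.13   -164.4396]
[0, 0, 0.06] [280.0531 178.9399]
[-0.022, 0, 0.06] [280.1241 209.3651]
[-0.045, 0, 0.06] [280.2015 239.4586]
[0.03, 0, 0.005] [280.2025 131.6531]
[0.062, 0, 0.005] [280.1412  94.053 ]
[0.08, 0.045, 0.005] [226.7094  74.333 ]
[0.08, -0.045, 0.005] [333.5677  74.103 ]
[-0.08, 0.045, 0.005] [232.3297 252.0476]
[-0.08, -0.045, 0.005] [328.6283 251.9383]
2.0083
```

View pics/w1.png

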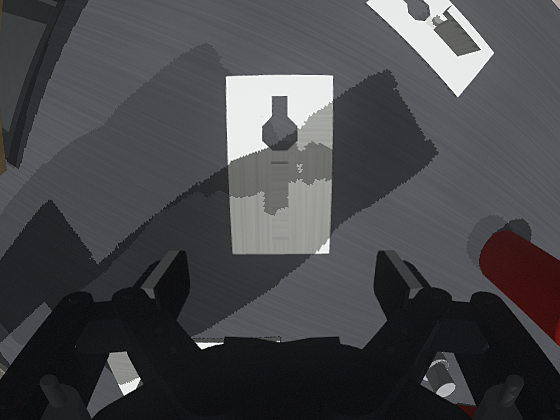

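The predicted corners match the wrist picture: plate at columns 226-333, top at row 75, and keyhole octagon at (280,132). I'll grasp, lift and carry the bracket above the stud.

```bash
python3 - <<'E'
from h import *
B=frame(26.5);b=np.array([.6237,-.2117,0]);Bd=frame(-2.75,25);r=np.array([.641,.170,.1]);R=toolR(B,1);Rd=toolR(Bd,1)
print(env.move_linear(b+B@GR,v=.1,max_force=15))
hand.grip(0.0,80);o=telemetry.get_obs();print(o["width"],o["grip_force"],o["tool_pos"])
env.move_linear(b+B@(GR+[0,0,.25]),v=.2)
P=r+Bd@(GR+[-.03,0,.09]);env.move_to(P,Rd)
o=telemetry.get_obs();print(o["width"],o["tool_pos"],P,o["wrist_force"],o["clock"])
p=camera_params("wrist");cv2.imwrite("pics/w2.png",snapshot("wrist")[:,:,::-1])
print("stud",proj(p,r+Bd@[0,0,.013],1))
for q in([.03,0,.005],[.03,0,0],[.062,0,.005],[.08,.045,.005],[.08,-.045,.005]): print(q,proj(p,o["tool_pos"]+Bd@(np.array(q)-GR),1))
E
```

```text
False
0.006444836935356979 78.6115837097168 [ 0.6041 -0.2215  0.0246]
0.006449459788261276 [0.5458 0.1745 0.1816] [0.5457 0.1746 0.1816] [ 0.4205 -1.1374 -3.5966] 9.3
stud [280.9842 132.7132]
[0.03, 0, 0.005] [281.0352 139.8023]
[0.03, 0, 0] [281.04   139.1982]
[0.062, 0, 0.005] [281.0138  86.8727]
[0.08, 0.045, 0.005] [206.391   60.0702]
[0.08, -0.045, 0.005] [355.6399  59.9906]
```

View pics/w2.png

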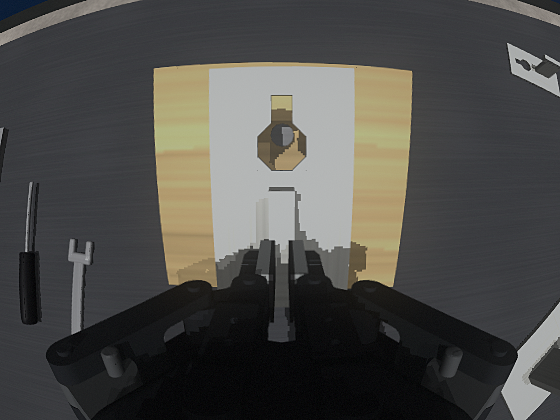

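The bracket is held with the stud head at (283,133), close to the predicted (281,133). The octagon centre is about (282,147) and the plate's top edge is at row 68, about 8 rows lower than predicted, so the bracket seems to have shifted or sagged in the grip. I'll solve its pose from its outline.

```bash
python3 - <<'E'
from h import *
im=cv2.imread("pics/w2.png");hsv=cv2.cvtColor(im,cv2.COLOR_BGR2HSV)
m=((hsv[:,:,1]<40)&(hsv[:,:,2]>150)).astype(np.uint8);m[:50]=0;m[180:]=0;m[:,:180]=0;m[:,380:]=0
cs,hh=cv2.findContours(m,cv2.RETR_CCOMP,cv2.CHAIN_APPROX_NONE)
for c in cs:
    if cv2.contourArea(c)>200: print(cv2.contourArea(c),cv2.approxPolyDP(c,2.0,True)[:,0].tolist())
cv2.imwrite("pics/crop2.png",cv2.resize(im[55:195,195:370],None,fx=4,fy=4,interpolation=cv2.INTER_CUBIC))
E
```

```text
16122.5 [[209, 69], [211, 179], [353, 179], [353, 68], [267, 66]]
2694.0 [[271, 94], [293, 95], [293, 123], [307, 136], [307, 156], [292, 171], [271, 171], [256, 157], [256, 136], [270, 123]]
```

View pics/crop2.png

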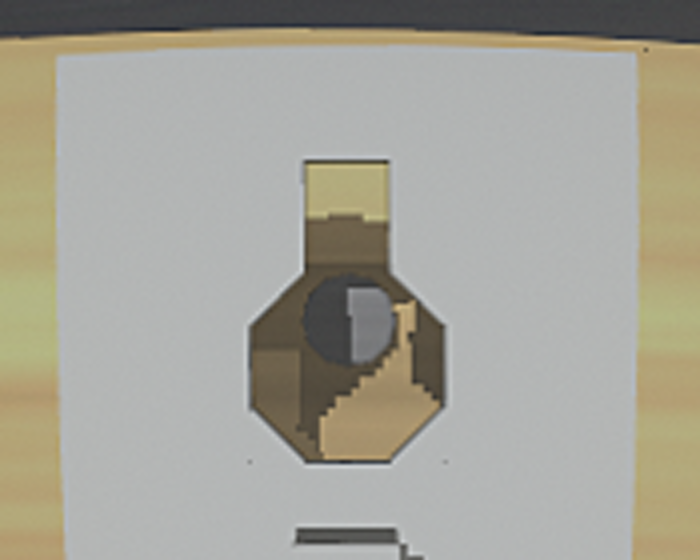

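The crop shows the keyhole outline clearly, with the stud head at full-picture (282.3,135). I'll get the pose by PnP on these vertices.

```bash
cat >> h.py <<'E'
def pnp(p,px,obj,o):
    """bracket pose in the tool frame, from wrist pixels px (list) of bracket points obj"""
    C=np.diag([1.,-1,-1])
    n=[]
    for q in px:
        d=C@p["T"][:3,:3].T@ray(p,q,True)[1];n.append(d[:2]/d[2])
    ok,rv,tv=cv2.solvePnP(np.array(obj,float),np.array(n),np.eye(3),None)
    e=np.abs(cv2.projectPoints(np.array(obj,float),rv,tv,np.eye(3),None)[0][:,0]-np.array(n)).max()
    Rw=p["T"][:3,:3]@C@cv2.Rodrigues(rv)[0];tw=p["T"][:3,3]+p["T"][:3,:3]@C@tv[:,0]
    return Rw,tw,e
a=.015*np.tan(np.pi/8);s=.0065;j=.03+.015+a-s  # slot meets octagon slope
OBJ=[(x,y,.005) for x,y in((.062,s),(.062,-s),(j,-s),(.03+a,-.015),(.03-a,-.015),(.015,-a),(.015,a),(.03-a,.015),(.03+a,.015),(j,s),(.08,.045),(.08,-.045))]
E
python3 - <<'E'
from h import *
o=telemetry.get_obs();p=camera_params("wrist")
px=[(271,95),(292.5,95),(292.5,123),(306.5,136.5),(306.5,156.5),(292.5,170.5),(271,170.5),(257,156.5),(257,136.5),(271,123),(209.3,69.3),(354,68.5)]
Rw,tw,e=pnp(p,px,OBJ,o);Bd=frame(-2.75,25);r=np.array([.641,.170,.1])
print("err px",e*430);nom=o["tool_pos"]-Bd@GR
print("pose rel nominal (board axes): pos",Bd.T@(tw-nom),"rotvec deg",np.degrees(cv2.Rodrigues(Bd.T@Rw)[0].ravel()))
print("keyhole in board axes vs root",Bd.T@(tw+Rw@[.03,0,0]-r),"nominal",Bd.T@(nom-r)+[.03,0,0])
oo,d=ray(p,(282.3,135),True);n=Bd[:,2];h=r+Bd@[0,0,.013];X=oo+d*(n@(h-oo))/(n@d);print("stud offset board axes",Bd.T@(X-h))
# board edges / tilt check
print(o["wrist_force"])
E
```

```text
err px 0.9760222561332584
pose rel nominal (board axes): pos [-0.0047 -0.0006 -0.0005] rotvec deg [-0.6566  4.6989  0.1457]
keyhole in board axes vs root [-0.0047 -0.0006  0.0871] nominal [ 0.0001 -0.0001  0.09  ]
stud offset board axes [-0.002  -0.0011 -0.    ]
[ 0.7679  0.2775 -3.2373]
```

The bracket is pitched about 4.7° in the grip, with the keyhole end low. I'll correct the tool for that and aim at the stud as this camera sees it, then check from close above.

```bash
cat >> h.py <<'E'
Bd=frame(-2.75,25);r=np.array([.641,.170,.1])+Bd@[-.0015,-.001,0]
PITCH=4.5
def tool_for(x,z,y=0,pitch=PITCH):
    """tool pose that puts the held (pitched) bracket's origin at board x,y,z, parallel to the board"""
    t=np.radians(pitch);Ry=np.array([[np.cos(t),0,np.sin(t)],[0,1,0],[-np.sin(t),0,np.cos(t)]])
    H=Bd@Ry.T            # 'nominal bracket' axes fixed to the tool
    g=np.array([-.022,0,.043]) # grip axis, common to both
    hold=r+Bd@(np.array([x,y,z])+g)+Bd@[.001,.0005,-.001]
    return hold-H[:,2]*env.hold_point_z, toolR(H,1)
E
python3 - <<'E'
from h import *
P,R=tool_for(-.03,.05);env.move_to(P,R)
P,R=tool_for(-.03,.022);env.move_linear(P,R,v=.05)
o=telemetry.get_obs();p=camera_params("wrist");im=snapshot("wrist")[:,:,::-1];cv2.imwrite("pics/w3.png",im)
cv2.imwrite("pics/crop3.png",cv2.resize(im[40:200,190:375],None,fx=3.7,fy=3.7,interpolation=cv2.INTER_CUBIC))
hsv=cv2.cvtColor(np.ascontiguousarray(im),cv2.COLOR_BGR2HSV)
m=((hsv[:,:,1]<40)&(hsv[:,:,2]>150)).astype(np.uint8);m[:50]=0;m[180:]=0;m[:,:180]=0;m[:,380:]=0
for c in cv2.findContours(m,cv2.RETR_CCOMP,cv2.CHAIN_APPROX_NONE)[0]:
    if cv2.contourArea(c)>200: print(cv2.approxPolyDP(c,2.0,True)[:,0].tolist())
print("stud pred",proj(p,r+Bd@[0,0,.013],1),"key pred",proj(p,r+Bd@[0,0,.027],1),"corner pred",proj(p,r+Bd@[.05,.045,.027],1),proj(p,r+Bd@[.05,-.045,.027],1),o["clock"],o["wrist_force"])
E
```

```text
[[209, 71], [211, 179], [353, 178], [352, 69], [260, 67]]
[[271, 94], [294, 95], [293, 122], [307, 136], [307, 157], [293, 172], [271, 172], [256, 158], [256, 136], [270, 122]]
stud pred [281.7943 145.6713] key pred [281.8338 146.008 ] corner pred [209.5349  68.122 ] [354.0815  68.1958] 10.3833 [ 0.0685 -0.0919 -3.0751]
```

View pics/crop3.png

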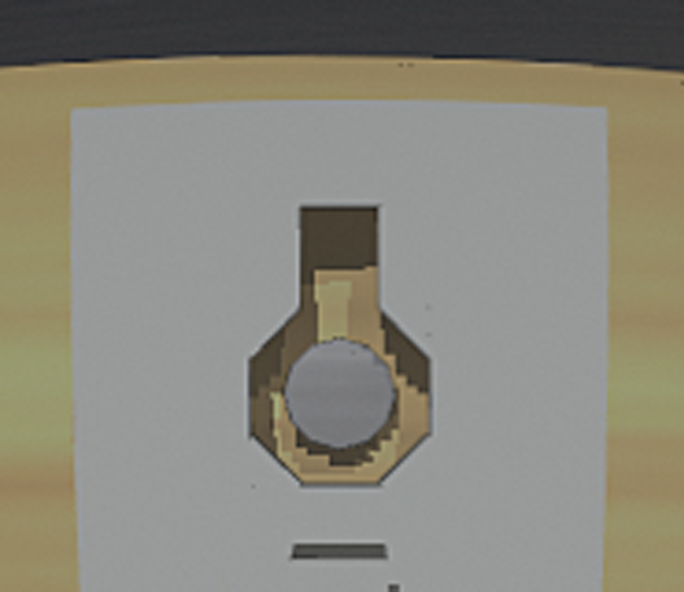

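The stud head at crop (340,393) is centred in the octagon at (340,396). I'll lower to contact, then slide down the slope.

```bash
python3 - <<'E'
from h import *
def st(t):
    o=telemetry.get_obs();h=o["tool_pos"]+o["tcp_rot"][:,2]*(-env.hold_point_z);print(t,"bracket(board)",Bd.T@(h-r)-[-.022,0,.043]-[.001,.0005,-.001],"F(board)",Bd.T@o["wrist_force"],o["clock"],o["width"])
    return Bd.T@(h-r)-[-.022,0,.043]-[.001,.0005,-.001]
st("start")
P,R=tool_for(-.03,-.006);print(env.move_linear(P,v=.02,max_force=7));b=st("down")
if b[2]<.006:
    P,R=tool_for(-.066,b[2]);print(env.move_linear(P,v=.02,max_force=18));st("slid")
im=snapshot("wrist")[:,:,::-1];cv2.imwrite("pics/w4.png",im)
cv2.imwrite("pics/crop4.png",cv2.resize(im[40:200,190:375],None,fx=3.7,fy=3.7,interpolation=cv2.INTER_CUBIC))
E
```

```text
start bracket(board) [-0.0299  0.      0.0221] F(board) [-1.4567 -0.2807 -2.867 ] 10.4333 0.006220796059080982
True
down bracket(board) [-0.0298  0.0001  0.0021] F(board) [0.8398 0.1164 5.6788] 11.3917 0.005977377310300044
True
slid bracket(board) [-0.0575  0.0001  0.0023] F(board) [2.6024 0.3907 0.7447] 12.6833 0.006229368477748837
```

View pics/crop4.png

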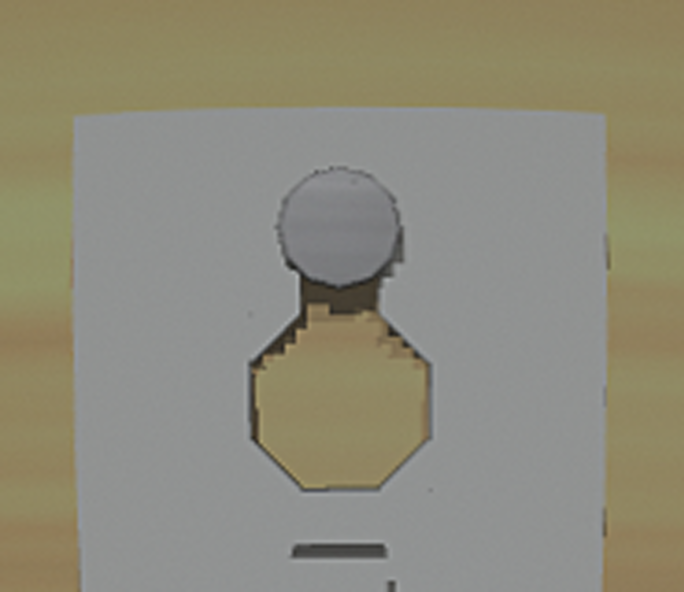

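The stud head covers the slot's end and the slide stopped on force after 27.7 mm, so it is home. I'll press lightly to seat it flat, release, back off square to the board and check.

```bash
python3 - <<'E'
from h import *
o=telemetry.get_obs()
print(env.move_linear(o["tool_pos"]-Bd[:,2]*.004,v=.02,max_force=10))
hand.grip(.05);o=telemetry.get_obs()
env.move_linear(o["tool_pos"]+o["tcp_rot"][:,2]*-.09,v=.1)
hand.grip(.085);env.pause(.3)
o=telemetry.get_obs();print(o["clock"],o["wrist_force"])
p=camera_params("wrist");np.save("w5.npy",p["T"]);im=snapshot("wrist")[:,:,::-1];cv2.imwrite("pics/w5.png",im)
sc=snapshot("scene")[:,:,::-1];c=cv2.resize(sc[190:310,220:380],None,fx=2.4,fy=2.4,interpolation=cv2.INTER_CUBIC)
cv2.imwrite("pics/v5.png",np.hstack([im[:288,60:460],c[:,:384]]))
# bracket nominal corners if hung home and flat
for q in([.08,.045,.005],[.08,-.045,.005],[-.08,.045,.005],[-.08,-.045,.005],[-.022,0,.06]): print(q,proj(p,r+Bd@(np.array(q)-[.058,0,0]),1))
hsv=cv2.cvtColor(np.ascontiguousarray(im),cv2.COLOR_BGR2HSV);m=((hsv[:,:,1]<40)&(hsv[:,:,2]>130)).astype(np.uint8);m[:,:180]=0;m[:,380:]=0
for c in cv2.findContours(m,cv2.RETR_CCOMP,cv2.CHAIN_APPROX_NONE)[0]:
    if cv2.contourArea(c)>200: print(cv2.approxPolyDP(c,2.0,True)[:,0].tolist())
E
```

```text
True
15.225 [-0.475   0.672   0.4655]
[0.08, 0.045, 0.005] [231.632   83.8849]
[0.08, -0.045, 0.005] [331.8898  83.8744]
[-0.08, 0.045, 0.005] [234.754  255.6696]
[-0.08, -0.045, 0.005] [328.8999 255.587 ]
[-0.022, 0, 0.06] [281.9822 207.7489]
[[232, 85], [235, 256], [239, 256], [237, 251], [245, 247], [246, 243], [251, 243], [255, 248], [255, 256], [328, 256], [331, 84]]
[[290, 172], [295, 177], [293, 239], [289, 238]]
[[292, 107], [294, 113], [290, 116], [289, 122], [299, 132], [299, 145], [288, 156], [274, 156], [264, 145], [264, 131], [274, 121], [272, 111], [281, 117], [287, 115]]
```

View pics/v5.png

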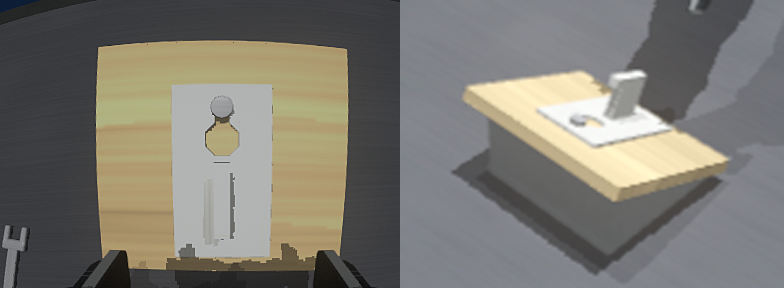

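Released, all four plate corners are within about 1 px (1 mm) of the hung-home, flat prediction. The stud head sits over the slot's end and the gripper is clear.

```bash
python3 -c "
from workcell import job_done
print(job_done())"
```

```text
the job is handed in; nothing more can be done
None
```

The bracket is hung on the stud, flat on the board and locked home; the last pictures show it within about 1 mm of the target, the gripper touched nothing else that I could see, and the job was handed in at about 15 s (no verdict was returned).

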